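# Close two component canisters with the caps that fit them

## Task

Two canisters of capacitors stand open in the white holder and their two blue caps lie on the mat: put each cap on the canister that it truly fits, pushed straight down until it sits level and fully home on the rim. The sizes differ so little that you have to try: a wrong cap stops well short of home, so take it off and try the other canister. Leave the other things on the bench where they are.

Things in the scene. Friction and masses are not known exactly. Their poses are not given: they have to be found in the camera images.
- cap_1_mid (a point): one of two blue push-on caps, round, 26 mm tall, ribbed rim to be gripped from above in any direction, lying open side down on the mat. One is 47, the other 52 mm wide outside (not told which), else alike; about 35 g. The point is its centre, 13 mm above the lower edge and 13 below the flat top; z is its axis. Inside: a skirt 20 mm deep and, under the ceiling, a 10 mm long sealing plug.
- cap_2_mid (a point): the other blue cap, described alike. The skirt is 2 mm wider than its own canister, the plug 2 mm narrower than its bore: it slides down freely 20 mm till the ceiling rests on the rim, its centre then 7 mm below the mouth. A wrong cap stops hard: the small one on the large rim, centre about 13 mm above the mouth; the large one half-way, on its plug, centre about 3 mm above the mouth.
- well_left (a point): centre of the mouth, level with the rim, of the open grey canister standing fast in the holder's left (+y) well. One open canister is 40 mm, the other 45 mm wide outside, walls 3 mm; either may stand in either well (not told). The rim is 100 mm above the holder's underside, 65 mm above its block. Axes as the holder's.
- well_right (a point): the same for the open canister in the holder's right (-y) well, 180 mm from the left one along the holder's y.
- holder: white plastic canister holder, a fixed block 84 mm (x) by 272 mm (y) by 35 mm tall with three wells in a row 90 mm apart; origin under its centre, y along the row, z up. The middle well holds a third, fixed canister already closed with its own blue cap (49 mm wide, top 106 mm above the holder's underside); the two outer ones stand open.
- tweezers: bystander, to be left where it is: steel tweezers lying flat, 124 mm long along its x, 9 mm tall; origin under the middle.
- solder_spool: bystander, to be left where it is: spool of solder wire with red flanges, 56 mm diameter, 50 mm tall; origin under its centre.
- pump_bottle: bystander, to be left where it is: white pump bottle with a blue neck and steel dish, 60 mm diameter, 117 mm tall; origin under its centre.
- parts_tray: bystander, to be left where it is: small black open tray with capacitors, 120 by 85 by 22 mm; origin under its centre.
- cutters: bystander, to be left where it is: flush cutters with yellow handles lying flat, 140 mm long, 13 mm tall; origin near the pivot, handles to its -x.
- board_frame: aluminium assembly frame with a tan circuit board full of parts, fixed, 220 by 170 mm, 30 mm tall; origin under its centre.
Things that resemble listed ones, but are neither listed nor needed, are in the scene too. Leave any turquoise look-alike of the part that bears cap_1_mid alone. Leave any brown look-alike of the part that bears cap_2_mid alone.

How it is judged:
At the end, for the whole second after the job is handed in: Each of the two open canisters carries one of the two blue caps, pushed home: the cap's centre is more than 4 mm below the canister's mouth (7 mm when the ceiling rests on the rim), within 5 mm of its axis, and the cap is level within 0.08 rad. A wrong pairing cannot get there (((z of cap_1_mid in the frame of well_left below -0.004 m and horizontal distance between cap_1_mid and well_left below 0.005 m and angle between each of cap_1_mid, cap_2_mid's own z axis and vertical below 0.08 rad and z of cap_2_mid in the frame of well_right below -0.004 m and horizontal distance between cap_2_mid and well_right below 0.005 m) or (z of cap_1_mid in the frame of well_right below -0.004 m and horizontal distance between cap_1_mid and well_right below 0.005 m and angle between each of cap_1_mid, cap_2_mid's own z axis and vertical below 0.08 rad and z of cap_2_mid in the frame of well_left below -0.004 m and horizontal distance between cap_2_mid and well_left below 0.005 m))); the robot touches nothing.
It fails at once if a bystander on the bench (tweezers, solder spool, pump bottle, parts tray or cutters) is pushed more than 30 mm from its place (distance of any of tweezers, solder_spool, pump_bottle, parts_tray, cutters from where it was at the start of the episode above 0.03 m).
It also fails if it takes over 53 s, if anything falls off the work surface, if the arm or the gripper's body presses on something with over 40 N, if the wrist force passes 120 N, or if a joint passes its speed limit or range.

## Robot

A 6-joint arm with a two-finger parallel gripper is mounted at the origin on the work surface. World frame = base frame: x ahead of the robot, y to its left, z up, the work surface at z = 0. Lengths are in m, angles in rad, forces in N, time in s.
With the tool pointing down it reaches from about 0.3 to 0.875 m from the base axis. Payload 6.4 kg.
Tool frame: the origin (TCP) lies between the finger pads; the fingertips stand 25 mm ahead of it and the grasp point (between the pads) lies 6 mm ahead of it; z points along the fingers, y is the line along which they close (so a half turn about z gives the same grasp; the last joint's range is limited). The gripper opens to 85 mm and grips with 20 to 120 N. Pads are 22 mm wide; open, the fingers measure 114 mm over their backs; the gripper's body (76 mm by 85 mm) begins 54 mm behind the grasp point. The pads swing forward as they close: fully open they stand 13 mm farther back than shut.
Start: joints at [0.941, 0.181, 1.607, -0, 1.354, -0.206], TCP at [0.236, 0.524, 0.256] pointing down, gripper open.
Joint ranges: [-2.99, 2.99], [-0.89, 2.07], [0.3, 2.58], [-1.14, 4.28], [0, 2.63], [-3.12, 3.12]. Speed limits (rad/s): [2.57, 2.57, 3.01, 3.14, 3.14, 3.14].

## Interface

Orientations are given as a unit quaternion [w, x, y, z].
In Python, from bench import ctrl gives the robot as it stands.
- The arm moves only by the tool servo_tool, never from a script. Its argument "series" is text: rows parted by semicolons, each of 7 numbers parted by spaces: the gripper command: -1 is fully open, 1 is shut, values between are in proportion, then the shift along the tool's x, y, z in m, then the turn, a rotation vector about the tool's x, y, z in degrees. A call has 1 to 12 rows; each row is the pose to reach, as a shift and turn from the pose commanded when the call began, along the tool's axes at that moment; what a row does not reach only later rows make up. A row lasts 1/12 s, in which the tool goes at most 41.7 mm and 7.16 degrees, less where a joint would pass 70% of its speed; a pose out of reach is approached as far as the arm can. A call with a gripper value outside its range is refused whole. The fingers move at their own pace and stop on an object; the grip force is fixed at half the most. Time passes only in rows, so rows that repeat a pose let the fingers close. It gives the time, the measured TCP pose, the force, the opening and the grip force at its end, in the units of the state.
- ctrl.get_obs(): the state, without advancing time (a new reading comes with each control period).
- ctrl.camera(name): name is "scene" or "top" or "wrist"; returns a dict with "img" (480x640x3 uint8, red, green, blue), "z_map" (480x640 float32, m along the optical axis (not along the pixel's ray), 0 where there is no reading), "fovy" (degrees; the focal length in pixels is half the picture's height over the tangent of half this angle, whatever the lens; pixels are square), "cx", "cy" (the principal point, pixels), "extrinsics" (4x4, takes a point from camera to world coordinates); the wrist camera has in their place "T_tool_cam" (4x4, takes a point from camera to tool coordinates, whose origin is the TCP and whose axes are the flange's). Camera axes: x right, y down, z forward; pixel columns grow to the right and rows downward; lengths in m; the calibration is good to about 2 mm. The wrist camera is an equidistant fisheye: a pixel r from the principal point sees the ray r / f radians off the axis. A picture is of the moment at which its call begins: read the wrist's pose just before it.
- ctrl.hand_in(): hands the job in; it is judged then, once.
The state is a dict: "time_s": time; "q": joint angles; "dq": joint speeds; "joint_efforts": joint torques, N m; "eef_pos": TCP position; "eef_rot": TCP orientation; "wrist_force": force on the tool from outside, world axes, zero at the start; "torque": the same for the moment, N m; "opening": opening from 0.0 (shut) to 1.0 (fully open); "grasp_force": force on a finger pad.
Only numpy, scipy, OpenCV 4.12 (cv2) and the standard library are available. Lean on these libraries where they do the work, as an engineer would, in place of code of your own. Each camera call takes 0.05 s, during which the arm holds its last target. There are 200 camera calls.

## Working session

There is one attempt and no reset: what is moved stays moved. The work goes in short steps, Python scripts to look and compute and a tool call to move; the robot and the scene stay as the last step left them, time stands still between calls to the robot, and variables do not carry over. Pictures are saved under pics/ and viewed, at most 10 in all, crops included, and the job is handed in when it is done.

Besides the shell and the picture viewer there is one more tool, called by a JSON object that holds its "api" and its "payload". servo_tool: Moves the arm, as the interface text tells. Its arguments: {"type":"object","properties":{"series":{"type":"string"}},"required":["series"]}

```bash
mkdir -p pics
cat > h.py <<'E'
import numpy as np,cv2
from bench import ctrl
def cam(n):
    c=ctrl.camera(n); c['f']=240/np.tan(np.radians(c['fovy'])/2); return c
def save(c,n): cv2.imwrite('pics/'+n,c['img'][:,:,::-1])
def pts(c):
    v,u=np.mgrid[:480,:640]; z=c['z_map']
    P=np.stack([(u-c['cx'])/c['f']*z,(v-c['cy'])/c['f']*z,z],-1)
    E=np.array(c['extrinsics']); return P@E[:3,:3].T+E[:3,3]
def ray(c,u,v,h):
    E=np.array(c['extrinsics']); d=E[:3,:3]@np.array([(u-c['cx'])/c['f'],(v-c['cy'])/c['f'],1]); o=E[:3,3]
    return o+d*(h-o[2])/d[2]
E
python3 - <<'E'
from h import *
for n in('top','scene'):
    c=cam(n); save(c,n+'0.png'); print(n,c['f'],c['cx'],c['cy'],np.round(c['extrinsics'],3).tolist())
    P=pts(c); hsv=cv2.cvtColor(c['img'],cv2.COLOR_RGB2HSV)
    m=cv2.inRange(hsv,(85,70,30),(130,255,255))
    k,l,s,ce=cv2.connectedComponentsWithStats(m)
    for i in range(1,k):
        if s[i,4]>40:
            q=P[(l==i)&(c['z_map']>0)]; print(s[i],ce[i].round(1),np.median(q,0).round(3),np.median(hsv[l==i],0)) if len(q) else 0
o=ctrl.get_obs();print(o['time_s'],o['eef_rot'],o['opening'])
E
```

```text
top 588.0273928120182 328.37739312835276 235.95644615048545 [[0.018, -0.997, 0.073, 0.435], [-1.0, -0.019, -0.01, 0.018], [0.011, -0.073, -0.997, 1.533], [0.0, 0.0, 0.0, 1.0]]
[171  77  46  48 774] [192.4  96.8] [0.906 0.363 0.051] [111.  186.5  52. ]
[ 295   80   41   47 1849] [315.4 102.8] [0.894 0.044 0.024] [103. 210. 182.]
[ 612   80   28   50 1041] [626.  104.2] [ 1.088 -1.08  -0.553] [110. 229.  39.]
[ 464  127   68  265 6669] [510.5 271.7] [ 0.42  -0.48   0.001] [87. 71. 99.]
[614 155  26  28 576] [626.7 168.9] [ 0.82  -1.024 -0.473] [110. 225.  40.]
[ 47 167  25  34 190] [ 58.6 183.4] [0.651 0.647 0.143] [109.  99.  41.]
[487 180  18  20 104] [496.8 190.4] [ 0.676 -0.441  0.001] [ 87.  71. 103.]
[232 199  21  21 316] [241.9 208.9] [0.611 0.227 0.026] [105. 180. 168.]
[  27  205   64   70 3241] [ 58.7 239.4] [0.519 0.657 0.104] [109. 120.  84.]
[275 227  12  11 105] [280.7 232. ] [0.553 0.125 0.028] [105. 181. 167.]
[353 228  21  21 340] [363.1 238.4] [ 0.536 -0.08   0.106] [105. 179. 171.]
[224 258  23  22 385] [235.1 268.2] [0.459 0.24  0.026] [105. 181. 167.]
[563 270  17 
[... 1821 characters left out ...]
73 -0.919 -0.528] [109. 223.  61.]
[346 288  14  11 129] [352.3 293. ] [0.552 0.127 0.029] [105. 212. 145.]
[493 400  38  37 240] [511.2 417.2] [0.503 0.521 0.003] [90. 71. 98.]
[418 402  49  38 189] [441.7 420.5] [0.611 0.44  0.003] [90. 71. 99.]
[ 530  403  110   77 5583] [586.5 449.3] [0.511 0.649 0.106] [108. 130.  87.]
[313 414  11  17  43] [317.  423.3] [0.792 0.292 0.003] [90. 70. 99.]
[400 423  14  12  48] [407.5 428.4] [0.67  0.408 0.002] [90. 70. 99.]
[258 435  85  45 910] [288.8 456.6] [0.884 0.309 0.046] [109.  214.   81.5]
[479 440  12  11  41] [485.5 444.8] [0.586 0.524 0.002] [90. 70. 99.]
0.1 [-3.23587970e-04  2.10324048e-01  9.77631388e-01 -7.47324853e-04] 1.0004759288338394
```

View pics/top0.png

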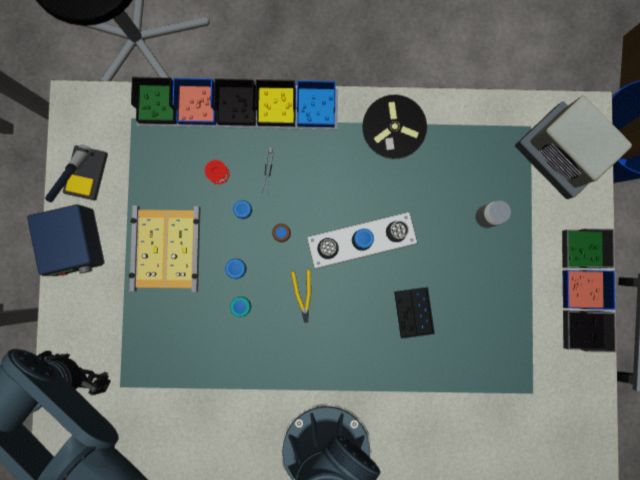

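View pics/scene0.png

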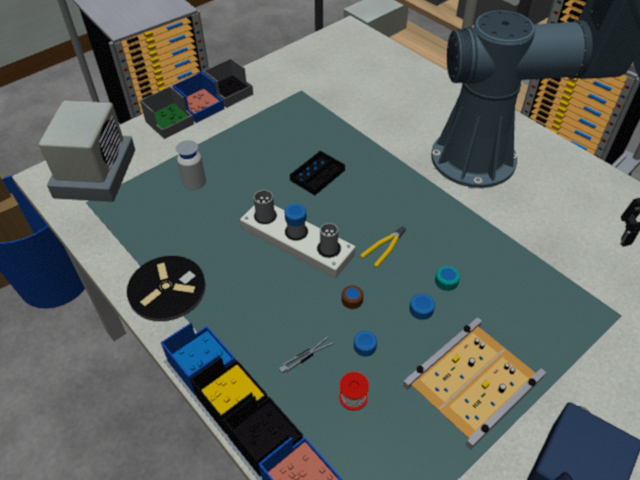

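Run:
```python
from h import *
out=[]
for n in('top','scene'):
    c=cam(n); P=pts(c); hsv=cv2.cvtColor(c['img'],cv2.COLOR_RGB2HSV)
    X,Y,Z=P[...,0],P[...,1],P[...,2]
    # caps
    for g in((.611,.227),(.459,.240)):
        m=(np.hypot(X-g[0],Y-g[1])<.045)&(Z>.018)&(Z<.035)&(hsv[...,1]>120)
        q=P[m][:,:2].astype(np.float32); ce,r=cv2.minEnclosingCircle(q); print(n,'cap',np.round(ce,4),round(r*2,4),m.sum(),'eqd',cv2.fitEllipse(np.argwhere(m).astype(np.float32))[1] )
    m=(np.hypot(X-.536,Y+.08)<.16)&(Z>.085)&(Z<.115)
    k,l,s,ce=cv2.connectedComponentsWithStats(m.astype(np.uint8))
    for i in range(1,k):
        if s[i,4]>30:
            q=P[l==i]; q2=q[:,:2].astype(np.float32); cc,r=cv2.minEnclosingCircle(q2); print(n,'can',s[i],ce[i].round(1),np.round(cc,4),round(2*r,4),'z',np.percentile(q[:,2],[5,50,95]).round(3), 'z85 hull',cv2.contourArea(cv2.convexHull(np.argwhere(l==i).astype(np.int32))))
    if n=='top':
        a=cv2.resize(c['img'][190:330,210:420],None,fx=3.8,fy=3.8,interpolation=cv2.INTER_CUBIC)
        cv2.imwrite('pics/crop.png',a[:,:,::-1])
```

```text
top cap [0.6126 0.2273] 0.047 250 eqd (14.554864883422852, 14.760190963745117)
top cap [0.4584 0.2406] 0.052 312 eqd (16.021406173706055, 16.8731689453125)
top can [390 220  19  19 107] [398.6 229.2] [ 0.5604 -0.1697] 0.0462 z [0.086 0.098 0.105] z85 hull 261.5
top can [354 228  20  20 319] [363.5 237.6] [ 0.5378 -0.082 ] 0.0494 z [0.101 0.106 0.112] z85 hull 299.5
top can [320 239  17  16  91] [328.  246.4] [0.5146 0.0047] 0.0399 z [0.085 0.099 0.104] z85 hull 195.5
scene cap [0.6129 0.2282] 0.0498 408 eqd (18.196090698242188, 19.182743072509766)
scene cap [0.4595 0.2423] 0.0553 434 eqd (18.386930465698242, 20.53626823425293)
scene can [253 190  20  20 260] [262.6 199.4] [ 0.557  -0.1675] 0.0539 z [0.086 0.096 0.104] z85 hull 305.5
scene can [284 204  22  23 414] [294.5 214.7] [ 0.5381 -0.0795] 0.0532 z [0.088 0.107 0.112] z85 hull 392.5
scene can [319 223  19  19 264] [328.1 232.1] [0.5148 0.0056] 0.0458 z [0.086 0.095 0.104] z85 hull 279.0
```

View pics/crop.png

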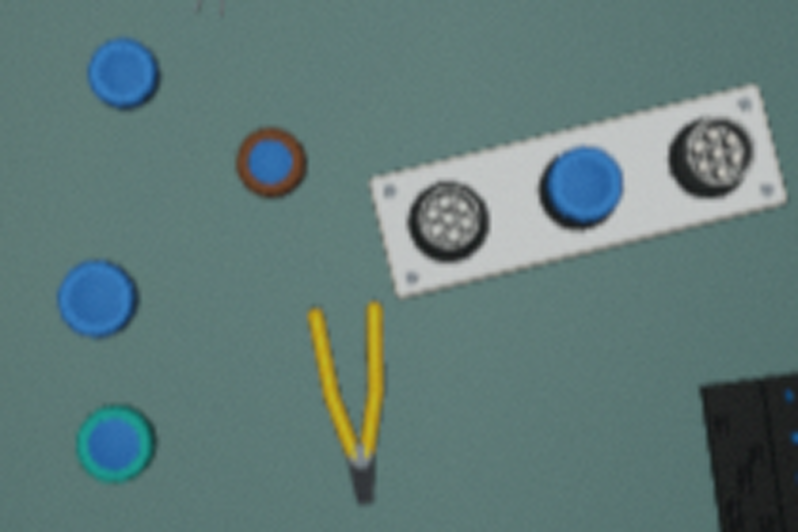

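(242,209) and (235,268) are the all-blue caps and fit the description. (281,232) is the brown-ringed look-alike and (240,306) the turquoise-ringed one, so I leave both alone. The near cap measures 52 mm and the far cap 47 mm. The right canister measures about 45 mm and the left about 40 mm.

I start with the large cap.

{"api": "servo_tool", "payload": {"series": "-1 -0.32 -0.166 0.11 0 0 0;-1 -0.32 -0.166 0.11 0 0 0;-1 -0.32 -0.166 0.11 0 0 0;-1 -0.32 -0.166 0.11 0 0 0;-1 -0.32 -0.166 0.11 0 0 0;-1 -0.32 -0.166 0.11 0 0 0;-1 -0.32 -0.166 0.11 0 0 0;-1 -0.32 -0.166 0.11 0 0 0;-1 -0.32 -0.166 0.11 0 0 0;-1 -0.32 -0.166 0.11 0 0 0;-1 -0.32 -0.166 0.11 0 0 0;-1 -0.32 -0.166 0.11 0 0 0"}}

```text
time_s: 1.2
eef_pos: [0.4596, 0.2413, 0.1461]
eef_rot: [-0.0, 0.211, 0.978, 0.0]
wrist_force: [-0.1, -0.6, 0.1]
opening: 1.002
grasp_force: 0.0
```

```bash
cat >> h.py <<'E'
from scipy.spatial.transform import Rotation as Ro
def pose():
    o=ctrl.get_obs(); q=o['eef_rot']; return np.array(o['eef_pos']),Ro.from_quat([q[1],q[2],q[3],q[0]]).as_matrix(),o
def wrist():
    p,R,o=pose(); c=cam('wrist'); T=np.array(c['T_tool_cam']); c['E']=np.block([[R@T[:3,:3],(R@T[:3,3]+p)[:,None]],[np.zeros((1,3)),1]])
    c['f']=240/np.tan(np.radians(c['fovy'])/2)
    v,u=np.mgrid[:480,:640]; dx,dy=u-c['cx'],v-c['cy']; r=np.hypot(dx,dy)+1e-9; th=r/c['f']
    c['ray']=np.stack([np.sin(th)*dx/r,np.sin(th)*dy/r,np.cos(th)],-1)
    z=c['z_map']; c['P']=(c['ray']/c['ray'][...,2:]*z[...,None])@c['E'][:3,:3].T+c['E'][:3,3]
    return c,p,R,o
def plane(c,h):
    D=c['ray']@c['E'][:3,:3].T; return c['E'][:3,3]+D*((h-c['E'][2,3])/D[...,2:])
E
python3 - <<'E'
from h import *
c,p,R,o=wrist(); save(c,'w1.png'); print(p,R.round(4).tolist(),c['f'],np.round(c['T_tool_cam'],3).tolist(),o['time_s'])
hsv=cv2.cvtColor(c['img'],cv2.COLOR_RGB2HSV); m=cv2.inRange(hsv,(98,130,60),(115,255,255))
Q=plane(c,.026)
k,l,s,ce=cv2.connectedComponentsWithStats(m)
for i in range(1,k):
    if s[i,4]>300:
        cc,r=cv2.minEnclosingCircle(Q[l==i][:,:2].astype(np.float32)); print(s[i],np.round(cc,4),2*r,np.median(c['P'][l==i],0).round(3), 'tool d',(R.T@(np.array([*cc,.026])-p)).round(4))
E
```

```text
[0.45960473 0.2412526  0.14614589] [[-0.911, 0.4123, -0.0009], [0.4123, 0.911, 0.0002], [0.0009, -0.0002, -1.0]] 371.64829954431775 [[0.001, -0.957, -0.291, 0.073], [1.0, 0.001, -0.001, 0.001], [0.001, -0.291, 0.957, -0.117], [0.0, 0.0, 0.0, 1.0]] 1.2
[ 209   92   53   53 2179] [0.3616 0.2256] 0.03482811152935028 [0.362 0.226 0.028] tool d [ 0.0827 -0.0547  0.1202]
[ 281  199   77   78 4533] [0.4571 0.2417] 0.05408806726336479 [0.457 0.242 0.028] tool d [ 0.0023 -0.0006  0.1201]
[ 352  370   55   48 1612] [0.6032 0.2318] 0.06053987145423889 [0.598 0.235 0.027] tool d [-0.1348  0.0506  0.12  ]
[223 383  34  26 662] [0.5546 0.1246] 0.029016666114330292 [0.553 0.126 0.028] tool d [-0.1348 -0.0671  0.12  ]
```

View pics/w1.png

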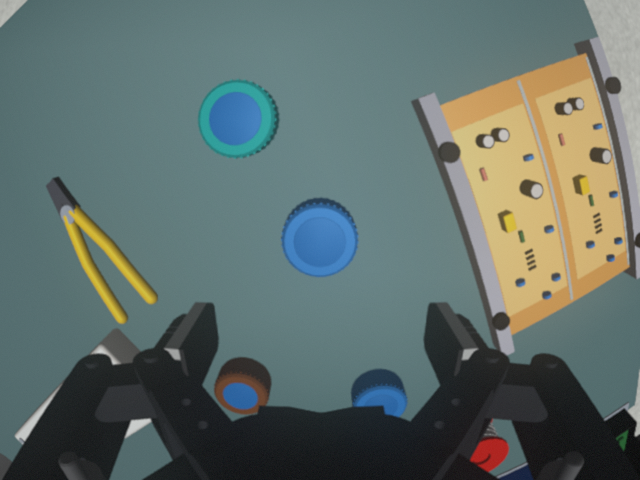

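The wrist view shows the all-blue cap at (319,239), the turquoise look-alike at (238,118) and the brown one at (243,386). I descend and grip the blue one.

{"api": "servo_tool", "payload": {"series": "-1 0.0015 -0.0005 0.04 0 0 0;-1 0.0015 -0.0005 0.08 0 0 0;-1 0.0015 -0.0005 0.105 0 0 0;-1 0.0015 -0.0005 0.118 0 0 0;-1 0.0015 -0.0005 0.118 0 0 0;1 0.0015 -0.0005 0.118 0 0 0;1 0.0015 -0.0005 0.118 0 0 0;1 0.0015 -0.0005 0.118 0 0 0;1 0.0015 -0.0005 0.118 0 0 0;1 0.0015 -0.0005 0.118 0 0 0;1 0.0015 -0.0005 0.118 0 0 0;1 0.0015 -0.0005 0.118 0 0 0"}}

```text
time_s: 2.25
eef_pos: [0.4598, 0.2424, 0.0306]
eef_rot: [0.002, 0.21, 0.978, 0.001]
wrist_force: [-0.9, 2.3, 5.1]
opening: 0.59
grasp_force: 62.2
```

{"api": "servo_tool", "payload": {"series": "1 0 0 -0.04 0 0 0;1 0 0 -0.08 0 0 0;1 0 0 -0.12 0 0 0;1 -0.01 -0.01 -0.15 0 0 0;1 -0.04 -0.042 -0.15 0 0 0;1 -0.068 -0.071 -0.15 0 0 0;1 -0.096 -0.1 -0.15 0 0 0;1 -0.124 -0.129 -0.15 0 0 0;1 -0.152 -0.158 -0.15 0 0 0;1 -0.18 -0.187 -0.15 0 0 0;1 -0.208 -0.216 -0.15 0 0 0;1 -0.236 -0.245 -0.15 0 0 0"}}

```text
time_s: 3.25
eef_pos: [0.5735, -0.0811, 0.1801]
eef_rot: [0.001, 0.21, 0.978, -0.0]
wrist_force: [1.7, 0.5, -1.0]
opening: 0.588
grasp_force: 62.6
```

{"api": "servo_tool", "payload": {"series": "1 -0.028 -0.029 0 0 0 0;1 -0.056 -0.058 0 0 0 0;1 -0.078 -0.082 0 0 0 0;1 -0.084 -0.089 0 0 0 0;1 -0.084 -0.089 0 0 0 0;1 -0.084 -0.089 0 0 0 0"}}

```text
time_s: 3.75
eef_pos: [0.6125, -0.1943, 0.1789]
eef_rot: [0.0, 0.211, 0.978, 0.0]
wrist_force: [-0.6, 0.3, -0.9]
opening: 0.589
grasp_force: 62.5
```

Run:
```python
from h import *
c,p,R,o=wrist(); save(c,'w2.png'); print(p,R.round(4).tolist(),o['time_s'],o['opening'])
P=c['P']; Q=plane(c,.1)
hsv=cv2.cvtColor(c['img'],cv2.COLOR_RGB2HSV)
for g in((.5595,-.169),(.537,-.082),(.5146,.0047)):
    m=(np.hypot(P[...,0]-g[0],P[...,1]-g[1])<.04)&(abs(P[...,2]-.1)<.012)
    if m.sum()<50: print('few',g); continue
    q=P[m][:,:2].astype(np.float32); cc,r=cv2.minEnclosingCircle(q)
    vu=np.argwhere(m); print(g,np.round(cc,4),2*r,vu.min(0),vu.max(0),np.percentile(P[m][:,2],[5,50,95]).round(3))
# held cap: depth points near tool axis
T=(P-p)@R; m=(np.hypot(T[...,0],T[...,1])<.045)&(T[...,2]>-.01)&(T[...,2]<.04)&(hsv[...,0]>98)&(hsv[...,0]<115)&(hsv[...,1]>130)
q=T[m]; print('cap',m.sum(),q.min(0).round(3),q.max(0).round(3),np.percentile(q,[2,50,98],axis=0).round(4))
```

```text
[ 0.61249681 -0.19430751  0.17891425] [[-0.9112, 0.4119, 0.0004], [0.4119, 0.9112, 0.0003], [-0.0003, 0.0005, -1.0]] 3.75 0.5885873840996206
(0.5595, -0.169) [ 0.56   -0.1695] 0.04560423269867897 [117 279] [201 364] [0.091 0.101 0.102]
(0.537, -0.082) [ 0.537  -0.0827] 0.05040450394153595 [ 16 403] [105 495] [0.097 0.107 0.109]
(0.5146, 0.0047) [0.5184 0.0027] 0.03986891731619835 [  0 518] [ 25 577] [0.089 0.097 0.102]
cap 12949 [-0.025 -0.025 -0.01 ] [0.027 0.026 0.026] [[-0.0207 -0.0222  0.0017]
 [ 0.005   0.0008  0.0031]
 [ 0.0244  0.0238  0.0114]]
```

View pics/w2.png

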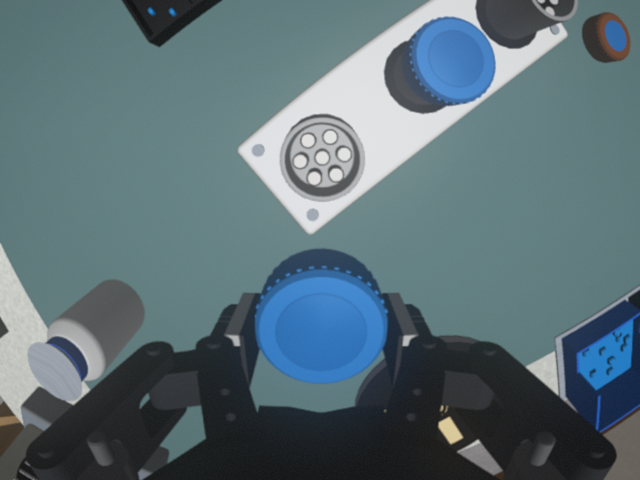

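The wrist view shows the right canister's rim at (321,158), 45.6 mm wide, so it takes the large cap. The held cap is at (321,325). I align over the canister and start down.

{"api": "servo_tool", "payload": {"series": "1 0.03 0.0005 0 0 0 0;1 0.057 0.0005 0.02 0 0 0;1 0.057 0.0005 0.04 0 0 0;1 0.057 0.0005 0.044 0 0 0;1 0.057 0.0005 0.044 0 0 0;1 0.057 0.0005 0.048 0 0 0;1 0.057 0.0005 0.051 0 0 0;1 0.057 0.0005 0.054 0 0 0;1 0.057 0.0005 0.057 0 0 0;1 0.057 0.0005 0.057 0 0 0"}}

```text
time_s: 4.63
eef_pos: [0.5627, -0.1713, 0.1234]
eef_rot: [0.002, 0.21, 0.978, -0.0]
wrist_force: [-0.3, 0.5, 0.2]
opening: 0.591
grasp_force: 64.5
```

{"api": "servo_tool", "payload": {"series": "1 0 0 0 0 0 0;1 0 0 0 0 0 0"}}

```text
time_s: 4.8
eef_pos: [0.5616, -0.171, 0.1219]
eef_rot: [0.001, 0.21, 0.978, -0.0]
wrist_force: [0.1, 0.6, 1.2]
opening: 0.592
grasp_force: 64.5
```

Run:
```python
from h import *
c,p,R,o=wrist(); save(c,'w3.png'); print(p,o['wrist_force'])
P=c['P'];hsv=cv2.cvtColor(c['img'],cv2.COLOR_RGB2HSV)
T=(P-p)@R; m=(np.hypot(T[...,0],T[...,1])<.045)&(T[...,2]>-.01)&(T[...,2]<.02)&(hsv[...,0]>98)&(hsv[...,0]<115)&(hsv[...,1]>130)
q=T[m]; print(np.percentile(q,[2,50,98],axis=0).round(4)); t=q[np.hypot(q[:,0],q[:,1])<.018]; print('plane',np.linalg.lstsq(np.c_[t[:,:2],np.ones(len(t))],t[:,2],rcond=None)[0].round(4))
```

```text
[ 0.56155832 -0.17104787  0.12186457] [0.12927992 0.62390617 1.17230296]
[[-0.021  -0.022  -0.001 ]
 [ 0.0042  0.0007  0.0017]
 [ 0.0234  0.0234  0.0058]]
plane [-0.142  -0.0057  0.0019]
```

View pics/w3.png

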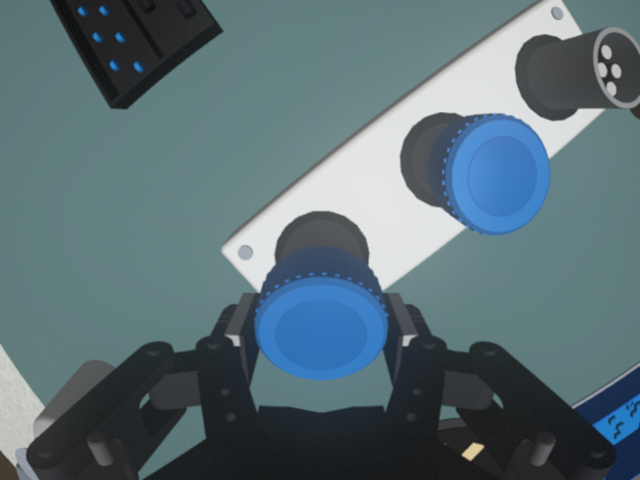

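The held cap at (321,325) reads about 0.14 rad of tilt, +x side up. I lift it, shift slightly and check again.

{"api": "servo_tool", "payload": {"series": "1 0 0 -0.006 0 0 0;1 0.001 0 -0.012 0 0 0;1 0.001 0 -0.012 0 0 0;1 0.001 0 -0.012 0 0 0"}}

```text
time_s: 5.18
eef_pos: [0.5602, -0.1705, 0.1341]
eef_rot: [0.0, 0.21, 0.978, -0.0]
wrist_force: [-0.5, -0.2, -0.7]
opening: 0.585
grasp_force: 64.3
```

```bash
cat >> h.py <<'E'
def cap(c,p,R):
    P=c['P'];hsv=cv2.cvtColor(c['img'],cv2.COLOR_RGB2HSV)
    T=(P-p)@R; m=(np.hypot(T[...,0],T[...,1])<.045)&(T[...,2]>-.012)&(T[...,2]<.02)&(hsv[...,0]>98)&(hsv[...,0]<115)&(hsv[...,1]>130)
    q=T[m]; t=q[np.hypot(q[:,0],q[:,1])<.018]; k=np.linalg.lstsq(np.c_[t[:,:2],np.ones(len(t))],t[:,2],rcond=None)[0]
    top=q[abs(q[:,2]-q[:,:2]@k[:2]-k[2])<.003]
    cc,r=cv2.minEnclosingCircle(top[:,:2].astype(np.float32))
    print('tcp',p.round(4),'slope',k.round(4),'top centre tool',np.round(cc,4),'d',round(2*r,4),'span',np.percentile(top,[1,99],axis=0).round(4).tolist())
E
python3 - <<'E'
from h import *
c,p,R,o=wrist(); print(o['wrist_force'],np.round(o['torque'],2)); cap(c,p,R)
E
```

```text
[-0.46023828 -0.22172444 -0.68895883] [-0.03  0.01 -0.01]
tcp [ 0.5602 -0.1705  0.1341] slope [-0.1415 -0.004   0.0019] top centre tool [-0.      0.0008] d 0.0521 span [[-0.0223, -0.0229, -0.0012], [0.0236, 0.0241, 0.006]]
```

{"api": "servo_tool", "payload": {"series": "1 0.001 0 -0.002 0 -4 0;1 0.001 0 -0.002 0 -8 0;1 0.001 0 -0.002 0 -8 0;1 0.001 0 -0.002 0 -8 0;1 0.001 0 -0.002 0 -8 0"}}

```text
time_s: 5.65
eef_pos: [0.5592, -0.1701, 0.1355]
eef_rot: [0.068, 0.21, 0.975, -0.015]
wrist_force: [0.2, -0.4, -0.0]
opening: 0.588
grasp_force: 64.4
```

```bash
cat >> h.py <<'E'
def capw(c,p,R,well):
    # cap top in level (world-ish) tool axes: x_t,y_t horizontal
    hx=R[:,0].copy(); hx[2]=0; hx/=np.linalg.norm(hx); L=np.c_[hx,np.cross([0,0,-1],hx),[0,0,-1]]
    cap(c,p,L); print('well in level tool axes',((np.array(well)-p)@L).round(4))
E
python3 - <<'E'
from h import *
c,p,R,o=wrist(); print(o['wrist_force']); capw(c,p,R,(.560,-.1695,.1))
E
```

```text
[ 0.2133173  -0.37607329 -0.00074011]
tcp [ 0.5592 -0.1701  0.1355] slope [-0.0008 -0.0038  0.002 ] top centre tool [-0.0006  0.0007] d 0.0523 span [[-0.0227, -0.0229, 0.0008], [0.0235, 0.0243, 0.0046]]
well in level tool axes [-0.0005  0.0009  0.0355]
```

{"api": "servo_tool", "payload": {"series": "1 0.0006 0 0.004 0 0 0;1 0.0011 0 0.008 0 0 0;1 0.0014 0 0.010 0 0 0;1 0.0017 0 0.012 0 0 0;1 0.002 0 0.014 0 0 0;1 0.002 0 0.014 0 0 0;1 0.002 0 0.014 0 0 0"}}

```text
time_s: 6.28
eef_pos: [0.5589, -0.1699, 0.1209]
eef_rot: [0.068, 0.21, 0.975, -0.015]
wrist_force: [0.3, -0.1, 0.3]
opening: 0.589
grasp_force: 64.4
```

Run:
```python
from h import *
c,p,R,o=wrist(); print(o['wrist_force']); capw(c,p,R,(.560,-.1695,.1))
```

```text
[ 0.34200468 -0.0523682   0.3389432 ]
tcp [ 0.5589 -0.1699  0.1209] slope [-0.0014 -0.0034  0.002 ] top centre tool [-0.0005  0.0006] d 0.0522 span [[-0.0228, -0.0229, 0.0009], [0.0234, 0.0243, 0.0046]]
well in level tool axes [-0.0008  0.0008  0.0209]
```

The skirt is 7 mm over the rim and level, with no force. I continue down to home.

{"api": "servo_tool", "payload": {"series": "1 0.0004 0 0.003 0 0 0;1 0.0008 0 0.006 0 0 0;1 0.0011 0 0.008 0 0 0;1 0.0014 0 0.010 0 0 0;1 0.0017 0 0.012 0 0 0;1 0.0018 0 0.0135 0 0 0;1 0.0018 0 0.0135 0 0 0;1 0.0018 0 0.0135 0 0 0"}}

```text
time_s: 7.0
eef_pos: [0.5594, -0.1701, 0.1099]
eef_rot: [0.068, 0.21, 0.975, -0.015]
wrist_force: [-10.1, 3.5, 20.0]
opening: 0.588
grasp_force: 66.6
```

Run:
```python
from h import *
c,p,R,o=wrist(); print(o['wrist_force']); capw(c,p,R,(.560,-.1695,.1))
```

```text
[-10.14925111   3.45937119  20.01897592]
tcp [ 0.5594 -0.1701  0.1099] slope [ 0.0103 -0.0036  0.0019] top centre tool [-0.0002  0.0007] d 0.0523 span [[-0.0225, -0.0229, 0.0008], [0.0237, 0.0242, 0.0047]]
well in level tool axes [-0.0003  0.0008  0.0099]
```

{"api": "servo_tool", "payload": {"series": "-1 0 0 0 0 0 0;-1 0 0 0 0 0 0;-1 0 0 0 0 0 0;-1 0 0 0 0 0 0;-1 -0.004 0 -0.03 0 0 0;-1 -0.009 0 -0.065 0 2 0;-1 -0.011 0 -0.08 0 8 0;-1 -0.011 0 -0.08 0 8 0;-1 -0.011 0 -0.08 0 8 0;-1 -0.011 0 -0.08 0 8 0"}}

```text
time_s: 7.88
eef_pos: [0.5583, -0.1695, 0.1867]
eef_rot: [-0.0, 0.21, 0.978, 0.0]
wrist_force: [-0.4, 0.5, -0.2]
opening: 1.0
grasp_force: 0.0
```

Run:
```python
from h import *
c,p,R,o=wrist(); print(o['wrist_force'],p,R.round(3).tolist(),o['opening']); capw_=c['P']
m=(np.hypot(capw_[...,0]-.56,capw_[...,1]+.1695)<.02)&(capw_[...,2]>.08); q=capw_[m]; print(m.sum(),np.median(q,0), np.linalg.lstsq(np.c_[q[:,:2],np.ones(len(q))],q[:,2],rcond=None)[0] if m.sum()>9 else '')
d=np.array([.6126,.2275,.18])-p; print('to small',(R.T@d).round(4))
```

```text
[-0.36100035  0.53249433 -0.1943581 ] [ 0.55831527 -0.16949657  0.18674428] [[-0.912, 0.411, -0.001], [0.411, 0.912, 0.001], [0.001, 0.0, -1.0]] 0.9999356200193965
12058 [ 0.55084564 -0.16589072  0.24164512] [-5.24257567  2.35181685  3.49201123]
to small [0.1137 0.3842 0.0069]
```

{"api": "servo_tool", "payload": {"series": "-1 0.011 0.038 0 0 0 0;-1 0.022 0.076 0 0 0 0;-1 0.033 0.114 0 0 0 0;-1 0.045 0.152 0 0 0 0;-1 0.056 0.19 0 0 0 0;-1 0.067 0.228 0 0 0 0;-1 0.079 0.266 0.01 0 0 0;-1 0.09 0.304 0.02 0 0 0;-1 0.101 0.342 0.03 0 0 0;-1 0.1137 0.384 0.036 0 0 0;-1 0.1137 0.384 0.036 0 0 0;-1 0.1137 0.384 0.036 0 0 0"}}

```text
time_s: 8.93
eef_pos: [0.611, 0.2293, 0.1495]
eef_rot: [-0.002, 0.208, 0.978, -0.001]
wrist_force: [-0.3, 0.7, 0.3]
opening: 1.001
grasp_force: 0.0
```

Run:
```python
from h import *
c,p,R,o=wrist(); print(p)
P=c['P']; m=(np.hypot(P[...,0]-.6126,P[...,1]-.2275)<.04)&(P[...,2]>.022)&(P[...,2]<.034)
cc,r=cv2.minEnclosingCircle(P[m][:,:2].astype(np.float32)); print(np.round(cc,4),2*r,(R.T@(np.array([*cc,.028])-p)).round(4))
c=cam('top');P=pts(c)
for g in((.56,-.1695),(.537,-.0825)):
    m=(np.hypot(P[...,0]-g[0],P[...,1]-g[1])<.045)&(P[...,2]>.095)&(P[...,2]<.13); q=P[m]; cc,r=cv2.minEnclosingCircle(q[:,:2].astype(np.float32)); print(g,np.round(cc,4),2*r,np.median(q[:,2]),np.linalg.lstsq(np.c_[q[:,:2]-g,np.ones(len(q))],q[:,2],rcond=None)[0].round(3))
```

```text
[0.61098405 0.22930408 0.14950696]
[0.6124 0.2274] 0.04818120226264 [-0.0025 -0.0009  0.1215]
(0.56, -0.1695) [ 0.5616 -0.1698] 0.05252262204885483 0.10673781531850546 [ 0.01  -0.04   0.107]
(0.537, -0.0825) [ 0.5372 -0.0824] 0.049857012927532196 0.10706120192880753 [ 0.006 -0.006  0.107]
```

The large cap is home: its top is at 0.107 m, the same as the reference closed cap, and it is centred and level. Next is the small cap.

{"api": "servo_tool", "payload": {"series": "-1 -0.001 -0.0005 0.04 0 0 0;-1 -0.001 -0.0005 0.08 0 0 0;-1 -0.001 -0.0005 0.108 0 0 0;-1 -0.001 -0.0005 0.121 0 0 0;-1 -0.001 -0.0005 0.121 0 0 0;1 -0.001 -0.0005 0.121 0 0 0;1 -0.001 -0.0005 0.121 0 0 0;1 -0.001 -0.0005 0.121 0 0 0;1 -0.001 -0.0005 0.121 0 0 0;1 -0.001 -0.0005 0.121 0 0 0;1 -0.001 -0.0005 0.121 0 0 0;1 -0.001 -0.0005 0.121 0 0 0"}}

```text
time_s: 10.03
eef_pos: [0.6161, 0.2263, 0.0345]
eef_rot: [0.002, 0.21, 0.978, 0.001]
wrist_force: [-0.8, -0.9, 7.0]
opening: 0.531
grasp_force: 61.3
```

{"api": "servo_tool", "payload": {"series": "1 0 0 -0.04 0 0 0;1 0 0 -0.08 0 0 0;1 0 0 -0.12 0 0 0;1 0 0 -0.15 0 0 0;1 0 0 -0.15 0 0 0;1 0 0 -0.15 0 0 0"}}

```text
time_s: 10.53
eef_pos: [0.616, 0.2266, 0.186]
eef_rot: [0.004, 0.21, 0.978, 0.001]
wrist_force: [-0.4, -0.0, -1.5]
opening: 0.525
grasp_force: 61.5
```

Run:
```python
from h import *
c,p,R,o=wrist(); print(R.round(3).tolist()); cap(c,p,R)
w=np.array([.5146,.0047,.1])
t=w-.06*R[:,0]; t[2]=p[2]; print('to viewpoint',(R.T@(t-p)).round(4))
```

```text
[[-0.912, 0.411, 0.008], [0.411, 0.912, 0.001], [-0.007, 0.005, -1.0]]
tcp [0.616  0.2266 0.186 ] slope [-0.0194 -0.0004  0.0067] top centre tool [0.004  0.0007] d 0.0468 span [[-0.0158, -0.0208, 0.0054], [0.0258, 0.0219, 0.0091]]
to viewpoint [-0.0588 -0.244  -0.0007]
```

{"api": "servo_tool", "payload": {"series": "1 -0.009 -0.036 0 0 0 0;1 -0.018 -0.072 0 0 0 0;1 -0.027 -0.108 0 0 0 0;1 -0.036 -0.144 0 0 0 0;1 -0.045 -0.18 0 0 0 0;1 -0.053 -0.215 0 0 0 0;1 -0.059 -0.244 0 0 0 0;1 -0.059 -0.244 0 0 0 0;1 -0.059 -0.244 0 0 0 0;1 -0.059 -0.244 0 0 0 0"}}

```text
time_s: 11.42
eef_pos: [0.5667, -0.0202, 0.1802]
eef_rot: [-0.001, 0.211, 0.978, 0.0]
wrist_force: [-0.6, 0.2, -1.0]
opening: 0.529
grasp_force: 61.6
```

Run:
```python
from h import *
c,p,R,o=wrist(); cap(c,p,R); P=c['P']
m=(np.hypot(P[...,0]-.5146,P[...,1]-.0047)<.035)&(abs(P[...,2]-.101)<.008)
cc,r=cv2.minEnclosingCircle(P[m][:,:2].astype(np.float32)); print(np.round(cc,4),2*r,m.sum(),(R.T@(np.array([*cc,.1])-p)).round(4))
```

```text
tcp [ 0.5667 -0.0202  0.1802] slope [-0.0218 -0.0009  0.0067] top centre tool [0.0039 0.001 ] d 0.0472 span [[-0.0158, -0.0206, 0.0053], [0.0257, 0.022, 0.009]]
[0.514  0.0046] 0.040568757802248 1459 [0.058  0.0009 0.0803]
```

{"api": "servo_tool", "payload": {"series": "1 0.03 0 0.01 0 -1.2 0;1 0.054 0 0.03 0 -1.2 0;1 0.054 0 0.04 0 -1.2 0;1 0.054 0 0.04 0 -1.2 0;1 0.054 0 0.04 0 -1.2 0;1 0.054 0 0.04 0 -1.2 0"}}

```text
time_s: 11.97
eef_pos: [0.5197, 0.0017, 0.1423]
eef_rot: [0.011, 0.21, 0.978, -0.002]
wrist_force: [-0.6, 0.1, -0.6]
opening: 0.529
grasp_force: 61.6
```

Run:
```python
from h import *
c,p,R,o=wrist(); print(o['wrist_force']); capw(c,p,R,(.514,.0046,.1))
```

```text
[-0.58574793  0.10850099 -0.56511566]
tcp [0.5197 0.0017 0.1423] slope [ 0.0037 -0.0023  0.0067] top centre tool [0.0037 0.0011] d 0.0471 span [[-0.016, -0.0205, 0.0054], [0.0256, 0.022, 0.0094]]
well in level tool axes [0.0064 0.0003 0.0423]
```

{"api": "servo_tool", "payload": {"series": "1 0.002 -0.0006 0 0 0 0;1 0.002 -0.0006 0 0 0 0;1 0.002 -0.0006 0 0 0 0;1 0.002 -0.0006 0 0 0 0;1 0.002 -0.0006 0 0 0 0;1 0.002 -0.0006 0 0 0 0"}}

```text
time_s: 12.52
eef_pos: [0.5161, 0.0018, 0.1413]
eef_rot: [0.01, 0.21, 0.978, -0.002]
wrist_force: [0.4, -0.2, 0.5]
opening: 0.526
grasp_force: 61.6
```

Run:
```python
from h import *
c,p,R,o=wrist(); print(o['wrist_force']); capw(c,p,R,(.514,.0046,.1))
```

```text
[ 0.41175288 -0.1519025   0.45364756]
tcp [0.5161 0.0018 0.1413] slope [ 0.0015 -0.0012  0.0067] top centre tool [0.004  0.0011] d 0.0476 span [[-0.016, -0.0205, 0.0054], [0.0256, 0.0219, 0.0093]]
well in level tool axes [0.0031 0.0017 0.0413]
```

{"api": "servo_tool", "payload": {"series": "1 -0.0008 0.0006 0 0 0 0;1 -0.0008 0.0006 0 0 0 0;1 -0.0008 0.0006 0.004 0 0 0;1 -0.0008 0.0006 0.007 0 0 0;1 -0.0008 0.0006 0.009 0 0 0;1 -0.0008 0.0006 0.011 0 0 0;1 -0.0008 0.0006 0.013 0 0 0;1 -0.0008 0.0006 0.014 0 0 0;1 -0.0008 0.0006 0.014 0 0 0;1 -0.0008 0.0006 0.014 0 0 0"}}

```text
time_s: 13.4
eef_pos: [0.5173, 0.002, 0.1272]
eef_rot: [0.01, 0.21, 0.978, -0.002]
wrist_force: [0.2, 0.1, -0.2]
opening: 0.525
grasp_force: 61.6
```

Run:
```python
from h import *
c,p,R,o=wrist(); print(o['wrist_force']); capw(c,p,R,(.514,.0046,.1))
```

```text
[ 0.20587808  0.07101692 -0.22980578]
tcp [0.5173 0.002  0.1272] slope [0.0037 0.0008 0.0067] top centre tool [0.0039 0.0008] d 0.0469 span [[-0.016, -0.0204, 0.0054], [0.0257, 0.0219, 0.0094]]
well in level tool axes [0.0041 0.001  0.0272]
```

{"api": "servo_tool", "payload": {"series": "1 0 0 0.003 0 0 0;1 0 0 0.006 0 0 0;1 0 0 0.009 0 0 0;1 0 0 0.011 0 0 0;1 0 0 0.013 0 0 0;1 0 0 0.015 0 0 0;1 0 0 0.016 0 0 0;1 0 0 0.016 0 0 0"}}

```text
time_s: 14.12
eef_pos: [0.5175, 0.0019, 0.1144]
eef_rot: [0.01, 0.21, 0.978, -0.002]
wrist_force: [-16.4, 2.2, 32.5]
opening: 0.529
grasp_force: 65.1
```

Run:
```python
from h import *
c,p,R,o=wrist(); print(o['wrist_force']); capw(c,p,R,(.514,.0046,.1))
```

```text
[-16.37759851   2.20425336  32.45736468]
tcp [0.5175 0.0019 0.1144] slope [-0.014  -0.0007  0.0066] top centre tool [0.0038 0.0007] d 0.047 span [[-0.016, -0.0205, 0.0053], [0.0256, 0.0218, 0.009]]
well in level tool axes [0.0043 0.0011 0.0144]
```

{"api": "servo_tool", "payload": {"series": "-1 0 0 0 0 0 0;-1 0 0 0 0 0 0;-1 0 0 0 0 0 0;-1 0 0 0 0 0 0;-1 0 0 -0.03 0 0 0;-1 0 0 -0.065 0 0 0;-1 0.04 0 -0.1 0 0 0;-1 0.08 0.04 -0.1 0 0 0;-1 0.11 0.07 -0.1 0 0 0;-1 0.11 0.1 -0.1 0 0 0;-1 0.11 0.1 -0.1 0 0 0;-1 0.11 0.1 -0.1 0 0 0"}}

```text
time_s: 15.17
eef_pos: [0.4562, 0.1413, 0.2089]
eef_rot: [0.01, 0.208, 0.978, -0.002]
wrist_force: [-0.3, 0.5, -0.2]
opening: 1.001
grasp_force: 0.0
```

Run:
```python
from h import *
c=cam('top');P=pts(c); save(c,'end.png')
for g in((.56,-.1695),(.537,-.0825),(.514,.0046)):
    m=(np.hypot(P[...,0]-g[0],P[...,1]-g[1])<.045)&(P[...,2]>.095)&(P[...,2]<.13); q=P[m]; cc,r=cv2.minEnclosingCircle(q[:,:2].astype(np.float32)); print(g,np.round(cc,4),2*r,np.median(q[:,2]),np.linalg.lstsq(np.c_[q[:,:2]-g,np.ones(len(q))],q[:,2],rcond=None)[0].round(3))
```

```text
(0.56, -0.1695) [ 0.5616 -0.1699] 0.053027212619781494 0.10721345906092383 [-0.018 -0.013  0.107]
(0.537, -0.0825) [ 0.5379 -0.082 ] 0.04952557012438774 0.10704166726136777 [-0.012 -0.01   0.107]
(0.514, 0.0046) [0.5156 0.0039] 0.047427818179130554 0.10692865283655817 [-0.034  0.001  0.107]
```

View pics/end.png

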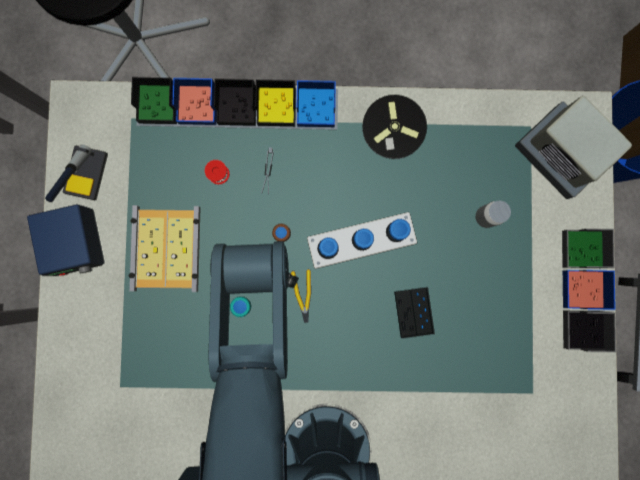

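The final view shows three blue caps level in the holder at (328,247), (363,238) and (399,230), all with tops at 0.107 m. The bystanders are where they were.

```bash
python3 -c "
from bench import ctrl
print(ctrl.hand_in())"
```

```text
the job is handed in; nothing more can be done
None
```

Job handed in at about 15 s: the 52 mm cap is home on the right canister and the 47 mm cap on the left, both level and fully down by the last camera check; the hand-in returned no verdict.

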